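Empty the scoop of rejects through the bin's spring flap

TASK

Take the steel scoop with the three rejected plastic pins by its slanting black handle, press the spring flap in the top of the grey reject bin open with the scoop's lip, and, while the lip holds it open, tip all three pins in. Then let the flap close and stand the empty scoop back on the flat rubber mat it came from, with its whole base on the mat, and let go. Do not touch the flap with the gripper, and leave the other things on the table where they are.

Things in the scene. Friction and masses are not known exactly. Their poses are not given: they have to be found in the camera images.
- scoop: open steel scoop, 150 g, standing on the mat. Origin at the underside of its base, 45 mm ahead of the heel and 51.5 mm behind the lip; +x points to the lip, z up. Trough 36 mm wide outside (y), 30 mm inside, floor 3 mm thick; back wall 28 mm high, side walls 27 mm at the back, sloping down to 10 mm at the front; the front is open but for the lip. Its x lies within 0.2 rad of the mat's
- scoop_grip (a point): middle of the black grip, at (-64, 0, 70) mm in the scoop frame. The grip is a flat-sided bar behind the back wall that leans back, away from the lip, 20 degrees from vertical (direction (-0.342, 0, 0.940) in the scoop frame); 66 mm long, 26 mm wide, 14 mm thick between the sides to grip, which face the scoop's +y and -y
- scoop_lip (a point): middle of the front edge of the lip, at base level: (51.5, 0, 0) mm in the scoop frame. The rolled lip stands 1.5 mm above the trough's floor and holds the lying pins until the nose is tipped down some 15 to 35 degrees; at 45 to 50 degrees they all roll out
- scoop_heel (a point): middle of the back edge of the scoop's base: (-45, 0, 0) mm in the scoop frame
- pin_0: white plastic pin, 15 mm diameter, 26 mm long, 12 g; origin at the middle of one end face, its z axis runs along the pin. At the start it lies across the scoop, inside the trough
- pin_1: white plastic pin, 15 mm diameter, 26 mm long, 12 g; origin at the middle of one end face, its z axis runs along the pin. At the start it lies across the scoop, inside the trough
- pin_2: white plastic pin, 15 mm diameter, 26 mm long, 12 g; origin at the middle of one end face, its z axis runs along the pin. At the start it lies across the scoop, inside the trough
- reject_bin: fixed grey metal box, 124 x 124 x 125 mm high (154 mm wide over its foot flanges). Origin mid underside; -x is its front, turned roughly to the robot. Its top opening, x -50 to +25, y -37 to +37 mm, is closed by the flap; guards stand left and right of it (13 mm high, 76 mm apart inside) and behind it (21 mm high, at x = 26 mm); its front is free. Inside: empty, floor 4 mm thick
- flap (a joint): aluminium flap flush with the top of the bin, 70 mm wide (y), 74 mm long, hinged along its front edge. 0 = shut; it swings down into the bin as its far edge is pressed down, up to 1.2 rad. A spring shuts it by itself: about 1 N pressed at 40 mm from the hinge starts it, about 3 N there opens it 0.8 rad
- hinge_mid (a point): middle of the flap's hinge line (which runs along the bin's y), at the front edge of the opening: (-50, 0, 125) mm in the bin frame
- mat: fixed flat black rubber mat, 160 (x) x 110 (y) x 3 mm, on which the scoop stands at the start; origin at the middle of its underside. It may lie left or right of the bin
- tray_black: bystander: shallow black tray, 86 x 111 x 22 mm, on the other side of the bin from the mat; origin at the middle of its underside
- screw_tin: bystander: round light tin, 64 mm across, 25 mm high; origin at the middle of its underside
- stopwatch: bystander: grey stopwatch, 50 x 62 x 19 mm, lying flat; origin at the middle of its underside
- gauge_block: bystander: ground steel block, 25 x 40 x 35 mm; origin at the middle of its underside
- marker_black: bystander: marker pen lying near the table's front edge, 14 x 135 x 16 mm; origin at the middle of its underside

How it is judged (in metres and radians):
On the way, in this order (a step that is already met when the one before it is completed fails the run):
1. the scoop presses the flap open by more than 0.12 rad (value of joint flap above 0.12 rad and contact force between scoop and flap above 0.2 N), for 0.05 s.
2. all three pins are in the bin while the scoop still holds the flap open (x of pin_0 in the frame of reject_bin between -0.06 and 0.06 m and y of pin_0 in the frame of reject_bin between -0.06 and 0.06 m and z of pin_0 in the frame of reject_bin between 0 and 0.075 m and x of pin_1 in the frame of reject_bin between -0.06 and 0.06 m and y of pin_1 in the frame of reject_bin between -0.06 and 0.06 m and z of pin_1 in the frame of reject_bin between 0 and 0.075 m and x of pin_2 in the frame of reject_bin between -0.06 and 0.06 m and y of pin_2 in the frame of reject_bin between -0.06 and 0.06 m and z of pin_2 in the frame of reject_bin between 0 and 0.075 m and value of joint flap above 0.2 rad and contact force between scoop and flap above 0.1 N), for 0.1 s.
At the end, for the whole second after the job is handed in: All three pins lie inside the bin, below the flap; the flap is shut (under 0.06 rad); the scoop stands level (within 0.08 rad) and still on the mat, the middle of its lip edge and of its heel both on the mat, at least 15 mm in from its long sides (x of pin_0 in the frame of reject_bin between -0.06 and 0.06 m and y of pin_0 in the frame of reject_bin between -0.06 and 0.06 m and z of pin_0 in the frame of reject_bin between 0 and 0.075 m and x of pin_1 in the frame of reject_bin between -0.06 and 0.06 m and y of pin_1 in the frame of reject_bin between -0.06 and 0.06 m and z of pin_1 in the frame of reject_bin between 0 and 0.075 m and x of pin_2 in the frame of reject_bin between -0.06 and 0.06 m and y of pin_2 in the frame of reject_bin between -0.06 and 0.06 m and z of pin_2 in the frame of reject_bin between 0 and 0.075 m and value of joint flap below 0.06 rad and x of scoop_lip in the frame of mat between -0.08 and 0.08 m and y of scoop_lip in the frame of mat between -0.04 and 0.04 m and z of scoop_lip in the frame of mat between -0.002 and 0.008 m and x of scoop_heel in the frame of mat between -0.08 and 0.08 m and y of scoop_heel in the frame of mat between -0.04 and 0.04 m and z of scoop_heel in the frame of mat between -0.002 and 0.008 m and angle between scoop's own z axis and vertical below 0.08 rad and linear speed of scoop below 0.02 m/s); the robot touches nothing.
It fails at once if the gripper presses on the flap (contact force between the fingers and flap above 0.5 N).
It fails at once if another loose thing (tray, tin, stopwatch, block or marker) is moved by more than 25 mm (distance of any of tray_black, screw_tin, stopwatch, gauge_block, marker_black from where it was at the start of the episode above 0.025 m).
It also fails if it takes over 62 s, if anything falls off the work surface, if the arm or the gripper's body presses on something with over 40 N, if the wrist force passes 120 N, or if a joint passes its speed limit or range.

ROBOT

A 6-joint arm with a two-finger parallel gripper is mounted at the origin on a cart in front of the work surface, level with it; the furniture and walls round the work are solid. World frame = base frame: x ahead of the robot, y to its left, z up, the work surface at z = 0. Lengths are in mm, angles in rad, forces in N, time in s.
With the tool pointing down it reaches from about 350 to 875 mm from the base axis. Payload 4.2 kg.
Tool frame: the origin (TCP) lies midway between the tips of the shut fingers; the grasp point (between the pads) lies 19 mm behind it; z points along the fingers, y is the line along which they close (so a half turn about z gives the same grasp; the last joint's range is limited). The gripper opens to 85 mm and grips with 20 to 120 N. Pads are 22 mm wide; open, the fingers measure 114 mm over their backs; the gripper's body (76 mm by 85 mm) begins 54 mm behind the grasp point. The pads swing forward as they close: fully open they stand 13 mm farther back than shut.
Start: joints at [-1.061, 0.385, 0.008, 0, -1.194, -0.259], TCP at [155.129, -605.421, 203.312] pointing down, gripper open.
Joint ranges: [-3.14, 3.14], [-1.21, 2.06], [-1.07, 1.41], [-3.16, 2.05], [-2.99, -0.16], [-3.1, 3.1]. Speed limits (rad/s): [2.79, 2.79, 3.14, 3.14, 3.14, 3.14].

INTERFACE

Orientations are given as a unit quaternion [x, y, z, w].
In Python, from bench import arm gives the robot as it stands. The module is installed in compiled form; this text tells all that it offers.
- The arm moves only by the shell command python3 -m handwheel 'ROWS' [OPENING]. ROWS is JSON, a list of rows, each an object of numbers: "x", "y", "z": the shift along the world's x, y, z each as a share of 20 cm, from -1 to 1; "ax", "ay", "az": the turn, a rotation vector about the world's x, y, z each as a share of 90 degrees, from -1 to 1. In form: [{"x": .., "y": .., "z": .., "ax": .., "ay": .., "az": ..}, ...]. A call has exactly 8 rows; each row shifts and turns the commanded pose from where the row before left it; what a row does not reach is not made up. A row lasts 1/10 s, in which the tool goes at most 50 mm and 8.59 degrees, less where a joint would pass 70% of its speed; a pose out of reach is approached as far as the arm can. A call with a number of a shift or a turn outside -1 to 1 is refused whole. A call with a gripper value outside its range is refused whole. OPENING is the opening, from -1 (shut) to 1 (fully open), set as the call begins (- or left out, the last holds). The fingers move at their own pace and stop on an object; the grip force is fixed at half the most. Time passes only in rows, so rows that do not move let the fingers close, or fill a call up. It gives the time, the measured TCP pose, the force, the opening and the grip force at its end, in the units of the state.
- arm.read_state(): the state, without advancing time (a new reading comes with each control period).
- arm.get_image(name): name is "side" or "top"; returns the picture (384x512x3 uint8, red, green, blue); there is no depth.
- arm.camera_params(name): a dict with "K" (3x3 intrinsics, pixels), "position" and "orientation" of the camera in the world. Camera axes: x right, y down, z forward; pixel columns grow to the right and rows downward; lengths in mm; the calibration is good to about 2 mm. A picture is of the moment at which its call begins. camera_params takes no time and is no camera call.
- arm.job_done(): hands the job in; it is judged then, once.
The state is a dict: "clock": time; "joints": joint angles; "joint_vel": joint speeds; "joint_efforts": joint torques, N m; "position": TCP position; "ee_rot": TCP orientation; "contact_force": force on the tool from outside, world axes, zero at the start; "wrist_torque": the same for the moment, N m; "gripper_width": finger opening in mm; "grasp_force": force on a finger pad.
Only numpy, scipy, OpenCV 4.12 (cv2) and the standard library are available. Lean on these libraries where they do the work, as an engineer would, in place of code of your own. Each camera call takes 0.05 s, during which the arm holds its last target. There are 200 camera calls.

## Working session

There is one attempt and no reset: what is moved stays moved. The work goes in short steps, Python scripts to look and compute and a shell command to move; the robot and the scene stay as the last step left them, time stands still between calls to the robot, and variables do not carry over. Pictures are saved under pics/ and viewed, at most 10 in all, crops included, and the job is handed in when it is done.

```bash
mkdir -p pics; python3 - <<'E'
from bench import arm
import cv2
for n in("side","top"):
    im=arm.get_image(n);cv2.imwrite(f"pics/{n}0.png",cv2.cvtColor(im,cv2.COLOR_RGB2BGR));p=arm.camera_params(n);print(n,p)
print(arm.read_state())
E
```

```text
side {'K': array([[402.26216976,   0.        , 249.16425651],
       [  0.        , 402.26216976, 199.62169545],
       [  0.        ,   0.        ,   1.        ]]), 'position': array([172.66473888, 860.97547927, 461.71554223]), 'orientation': array([-0.16706925,  0.81449606, -0.54426519,  0.11162186])}
top {'K': array([[439.46633341,   0.        , 253.02228179],
       [  0.        , 439.46633341, 198.40963713],
       [  0.        ,   0.        ,   1.        ]]), 'position': array([330.80761301,  28.83518581, 973.34302248]), 'orientation': array([-0.68385024,  0.72095367, -0.08243584,  0.07601961])}
{'clock': 0.1, 'joints': array([-1.06139272e+00,  3.85472915e-01,  6.76493514e-03, -4.42791204e-04,
       -1.19401484e+00, -2.58609557e-01]), 'joint_vel': array([-0.00066007, -0.00128433,  0.00479487,  0.00191502,  0.00107367,
       -0.00018791]), 'joint_efforts': array([-2.02752693e-03, -3.93315983e+01,  1.88928491e+01,  4.19804066e+00,
       -2.61341105e-03,  2.41350257e-06]), 'position': array([ 154.98477317, -604.87863384,  202.33490757]), 'ee_rot': array([-1.24987572e-01,  9.92157818e-01,  9.70189549e-04, -1.70069125e-04]), 'contact_force': array([-0.6291438 ,  0.42438055,  0.17765048]), 'wrist_torque': array([-0.00186871,  0.0013357 , -0.08423732]), 'grasp_force': 0.0, 'gripper_width': 85.58896975610294}
```

View pics/top0.png

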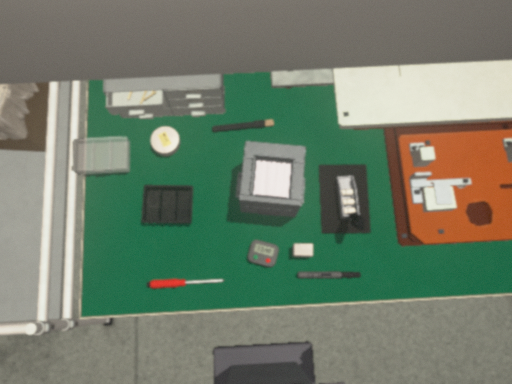

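View pics/side0.png

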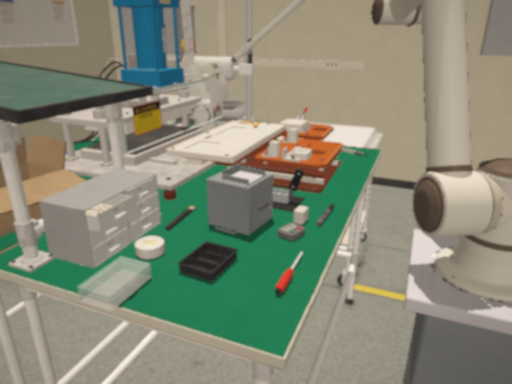

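Top view: the mat is around (344,198) with the scoop's lip pointing up in the image (+x) and its handle toward the robot. The bin is at (272,178), the gauge block at (303,250) and the marker at (328,275). Next I enlarge both views.

```bash
cat > h.py <<'E'
import numpy as np,cv2
from scipy.spatial.transform import Rotation as R
from bench import arm
def ray(n,px):
    p=arm.camera_params(n);d=R.from_quat(p["orientation"]).as_matrix()@np.linalg.inv(p["K"])@np.array([px[0],px[1],1.])
    return np.array(p["position"]),d
def onz(n,px,z):
    o,d=ray(n,px);return o+d*(z-o[2])/d[2]
def tri(a,b):
    (o1,d1),(o2,d2)=ray("top",a),ray("side",b)
    A=np.c_[d1,-d2];s=np.linalg.lstsq(A,o2-o1,rcond=None)[0]
    p,q=o1+d1*s[0],o2+d2*s[1];return (p+q)/2,np.linalg.norm(p-q)
def proj(n,X):
    p=arm.camera_params(n);c=R.from_quat(p["orientation"]).inv().apply(np.array(X)-p["position"]);u=p["K"]@c;return u[:2]/u[2]
E
python3 - <<'E'
import cv2
t=cv2.imread("pics/top0.png")[130:250,230:385];s=cv2.imread("pics/side0.png")[155:245,195:345]
cv2.imwrite("pics/tc.png",cv2.resize(t,None,fx=5,fy=5,interpolation=cv2.INTER_CUBIC))
cv2.imwrite("pics/sc.png",cv2.resize(s,None,fx=5,fy=5,interpolation=cv2.INTER_CUBIC))
E
```

```text
(no output)
```

View pics/tc.png

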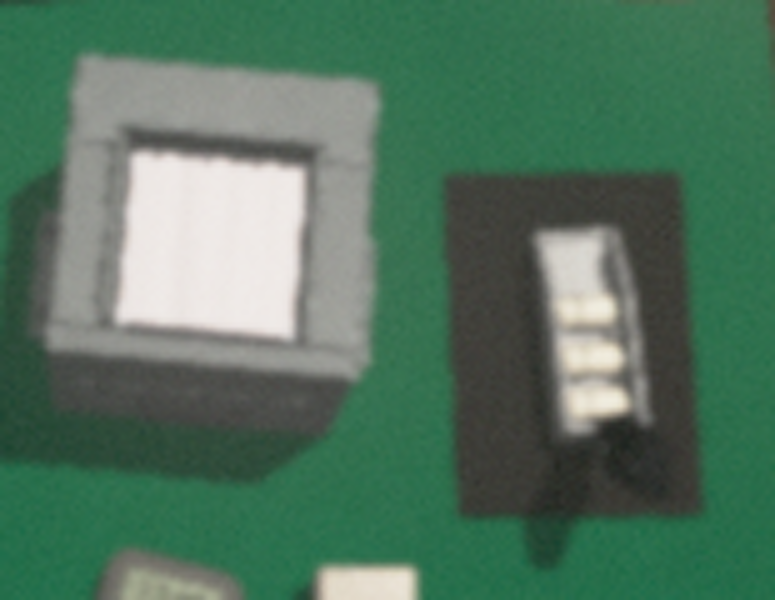

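View pics/sc.png

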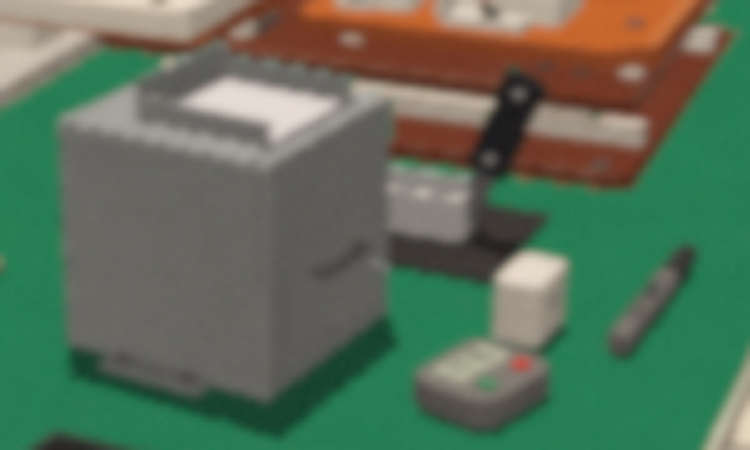

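The top crop shows the flap as a white quad with corners (128,150), (308,160), (298,338), (115,322). The mat corners are (443,175), (680,175), (703,515), (460,518). The lip edge runs (535,233)-(613,228), and the black grip is near (635,455). In the side crop the grip is centred near (503,122).

```bash
python3 - <<'E'
from h import *
np.set_printoptions(precision=1,suppress=True)
T=lambda c:(c[0]/5-.4+230,c[1]/5-.4+130)
S=lambda c:(c[0]/5-.4+195,c[1]/5-.4+155)
t=cv2.imread("pics/top0.png");s=cv2.imread("pics/side0.png")
def mean(ps,z):
    P=np.array([onz("top",p,z) for p in ps]);return P
# flap by mask
m=((t.min(2)>180)).astype(np.uint8);m[:, :240]=0;m[:,305:]=0;m[:150]=0;m[200:]=0
c=max(cv2.findContours(m,0,1)[0],key=cv2.contourArea);r=cv2.minAreaRect(c);fb=cv2.boxPoints(r)
F=mean(fb,125);print("flap",F,F.mean(0),[np.linalg.norm(F[i]-F[i-1]) for i in range(4)])
F=mean([T(c) for c in[(128,150),(308,160),(298,338),(115,322)]],125);print("flapclick",F,F.mean(0),[np.linalg.norm(F[i]-F[i-1]) for i in range(4)])
M=mean([T(c) for c in[(443,175),(680,175),(703,515),(460,518)]],3);print("mat",M,M.mean(0),[np.linalg.norm(M[i]-M[i-1]) for i in range(4)])
print("mat x yaw deg",[np.degrees(np.arctan2(*(M[a]-M[b])[[1,0]])) for a,b in((0,3),(1,2))])
print("lip",mean([T((535,233)),T((613,228))],8))
print("leftwall top back/front",onz("top",T((557,432)),31),onz("top",T((537,235)),13))
print("rightwall top back/front",onz("top",T((648,422)),31),onz("top",T((613,230)),13))
print("grip",tri(T((635,455)),S((503,122))))
# side grip mask
for n,im,(x0,x1,y0,y1) in(("top",t,(345,368,210,235)),("side",s,(285,306,165,192))):
    k=np.zeros(im.shape[:2],np.uint8);k[y0:y1,x0:x1]=(im[y0:y1,x0:x1].max(2)<48)
    c=max(cv2.findContours(k,0,1)[0],key=cv2.contourArea);mm=cv2.moments(c);print(n,mm["m10"]/mm["m00"],mm["m01"]/mm["m00"],cv2.contourArea(c),cv2.minAreaRect(c))
g=mean([T(c) for c in[(318,568),(418,568)]],35);print("gauge",g)
E
```

```text
flap [[533.5  15.9 125. ]
 [603.2   6.1 125. ]
 [592.7 -64.4 125. ]
 [523.4 -53.3 125. ]] [563.2 -23.9 125. ] [np.float64(69.99745212537827), np.float64(70.33067932942217), np.float64(71.25047036712284), np.float64(70.23559692866039)]
flapclick [[604.4   7.2 125. ]
 [596.4 -65.2 125. ]
 [523.  -55.9 125. ]
 [533.3  16.2 125. ]] [564.3 -24.4 125. ] [np.float64(71.67606782067817), np.float64(72.81471228678538), np.float64(73.9929584893587), np.float64(72.82911895941824)]
mat [[ 624.1 -140.4    3. ]
 [ 618.4 -249.7    3. ]
 [ 460.5 -242.5    3. ]
 [ 464.8 -134.2    3. ]] [ 542.  -191.7    3. ] [np.float64(159.44659852217208), np.float64(109.42656057377698), np.float64(158.1450707975797), np.float64(108.35483599111582)]
mat x yaw deg [np.float64(-2.2197151497766794), np.float64(-2.6044636587574588)]
lip [[ 592.9 -179.1    8. ]
 [ 593.4 -214.9    8. ]]
leftwall top back/front [ 496.4 -175.1   31. ] [ 590.6 -178.8   13. ]
rightwall top back/front [ 498.7 -215.2   31. ] [ 591.1 -213.5   13. ]
grip (array([ 479.5, -197.1,   72.9]), np.float64(3.7094013961509096))
top 354.8929440389294 220.330900243309 68.5 ((355.6756286621094, 221.0540771484375), (14.467110633850098, 9.86393928527832), 80.53767395019531)
side 296.45238095238096 178.52579365079364 84.0 ((295.862060546875, 179.65518188476562), (6.827935218811035, 19.4333553314209), 23.198589324951172)
gauge [[ 442.1  -66.2   35. ]
 [ 439.8 -109.    35. ]]
```

```bash
python3 -m handwheel '[{"x":0.08,"y":0.127,"az":-0.02},{"x":0.08,"y":0.127,"az":-0.02},{"x":0.08,"y":0.127,"az":-0.02},{"x":0.08,"y":0.127,"az":-0.02},{"x":0.08,"y":0.127,"az":-0.02},{"x":0.08,"y":0.127,"az":-0.02},{"x":0.08,"y":0.127,"az":-0.02},{"x":0.08,"y":0.127,"az":-0.02}]' 1
python3 -m handwheel '[{"x":0.08,"y":0.127,"ay":-0.055},{"x":0.08,"y":0.127,"ay":-0.055},{"x":0.08,"y":0.127,"ay":-0.055},{"x":0.08,"y":0.127,"ay":-0.055},{"x":0.08,"y":0.127,"ay":-0.055},{"x":0.08,"y":0.127,"ay":-0.055},{"x":0.08,"y":0.127,"ay":-0.055},{"x":0.08,"y":0.127,"ay":-0.055}]'
python3 -m handwheel '[{},{},{},{},{},{},{},{}]'
cat >> h.py <<'E'
def st():
    s=arm.read_state();r=R.from_quat(s["ee_rot"]).as_matrix();print("t",s["clock"],"p",s["position"].round(1),"z",r[:,2].round(3),"y",r[:,1].round(3),"w",round(s["gripper_width"],1),"F",s["contact_force"].round(1),"j",s["joints"].round(2),"gf",round(s["grasp_force"],1))
E
python3 -c "from h import *;st()"
```

```text
t 0.1 p [ 155.  -604.9  202.3] z [-0.001  0.002 -1.   ] y [-0.248  0.969  0.002] w 85.6 F [-0.6  0.4  0.2] j [-1.06  0.39  0.01 -0.   -1.19 -0.26] gf 0.0invalid input at $[0]: expected keys x, y, z, ax, ay, az
invalid input at $[0]: expected keys x, y, z, ax, ay, az
invalid input at $[0]: expected keys x, y, z, ax, ay, az
```

```bash
python3 -m handwheel '[{"x":0.08,"y":0.127,"z":0,"ax":0,"ay":0,"az":-0.02},{"x":0.08,"y":0.127,"z":0,"ax":0,"ay":0,"az":-0.02},{"x":0.08,"y":0.127,"z":0,"ax":0,"ay":0,"az":-0.02},{"x":0.08,"y":0.127,"z":0,"ax":0,"ay":0,"az":-0.02},{"x":0.08,"y":0.127,"z":0,"ax":0,"ay":0,"az":-0.02},{"x":0.08,"y":0.127,"z":0,"ax":0,"ay":0,"az":-0.02},{"x":0.08,"y":0.127,"z":0,"ax":0,"ay":0,"az":-0.02},{"x":0.08,"y":0.127,"z":0,"ax":0,"ay":0,"az":-0.02}]' 1
python3 -m handwheel '[{"x":0.08,"y":0.127,"z":0,"ax":0,"ay":-0.055,"az":0},{"x":0.08,"y":0.127,"z":0,"ax":0,"ay":-0.055,"az":0},{"x":0.08,"y":0.127,"z":0,"ax":0,"ay":-0.055,"az":0},{"x":0.08,"y":0.127,"z":0,"ax":0,"ay":-0.055,"az":0},{"x":0.08,"y":0.127,"z":0,"ax":0,"ay":-0.055,"az":0},{"x":0.08,"y":0.127,"z":0,"ax":0,"ay":-0.055,"az":0},{"x":0.08,"y":0.127,"z":0,"ax":0,"ay":-0.055,"az":0},{"x":0,"y":0,"z":0,"ax":0,"ay":-0.055,"az":0}]'
python3 -c "from h import *;st()"
```

```text
clock: 0.9
position: [283.4, -400.9, 203.0]
ee_rot: [0.001, 1.0, 0.0, -0.0]
contact_force: [0.6, -0.4, 1.0]
gripper_width: 85.5
grasp_force: 0.0
clock: 1.7
position: [395.5, -219.7, 202.5]
ee_rot: [-0.004, 0.941, 0.002, 0.34]
contact_force: [-1.2, -0.5, -1.4]
gripper_width: 85.3
grasp_force: 0.0
t 1.7 p [ 395.5 -219.7  202.5] z [ 0.639  0.006 -0.769] y [-0.009  1.     0.001] w 85.3 F [-1.2 -0.5 -1.4] j [-0.37 -0.14 -0.63 -0.53 -0.49 -0.8 ] gf 0.0
```

```bash
python3 -m handwheel '[{"x":0.05,"y":0.03,"z":-0.1,"ax":0,"ay":0,"az":0},{"x":0.05,"y":0.03,"z":-0.1,"ax":0,"ay":0,"az":0},{"x":0.05,"y":0.03,"z":-0.1,"ax":0,"ay":0,"az":0},{"x":0.05,"y":0.03,"z":-0.1,"ax":0,"ay":0,"az":0},{"x":0,"y":0,"z":0,"ax":0,"ay":0,"az":0},{"x":0,"y":0,"z":0,"ax":0,"ay":0,"az":0},{"x":0,"y":0,"z":0,"ax":0,"ay":0,"az":0},{"x":0,"y":0,"z":0,"ax":0,"ay":0,"az":0}]' 1
python3 - <<'E'
from h import *
st()
a=arm.get_image("top")[130:250,300:420];b=arm.get_image("side")[120:240,230:350]
cv2.imwrite("pics/pre.png",cv2.resize(np.hstack([a,b])[:,:,::-1],None,fx=3.3,fy=3.3,interpolation=2))
E
```

```text
clock: 2.5
position: [435.2, -200.7, 124.5]
ee_rot: [0.0, 0.941, -0.0, 0.34]
contact_force: [-1.3, 0.5, -0.1]
gripper_width: 85.4
grasp_force: 0.0
t 2.5 p [ 435.2 -200.7  124.5] z [ 0.639 -0.001 -0.769] y [ 0.     1.    -0.001] w 85.4 F [-1.3  0.5 -0.1] j [-0.33  0.04 -0.64 -0.75 -0.3  -0.58] gf 0.0
```

View pics/pre.png

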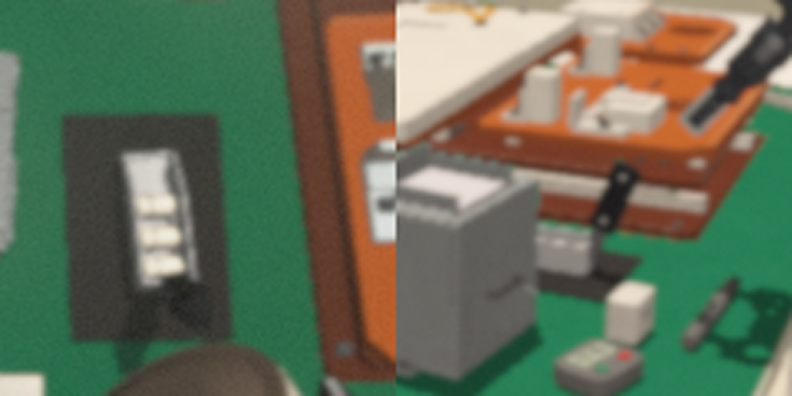

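The side view shows the gripper clear behind and above the handle. Joint 5 is close to its limit, so I reduce the tilt to about 28° and approach.

```bash
python3 -m handwheel '[{"x":0.028,"y":0.007,"z":0,"ax":0,"ay":0.043,"az":0},{"x":0.028,"y":0.007,"z":0,"ax":0,"ay":0.043,"az":0},{"x":0.028,"y":0.007,"z":0,"ax":0,"ay":0.043,"az":0},{"x":0.035,"y":0,"z":-0.068,"ax":0,"ay":0,"az":0},{"x":0.035,"y":0,"z":-0.068,"ax":0,"ay":0,"az":0},{"x":0.035,"y":0,"z":-0.068,"ax":0,"ay":0,"az":0},{"x":0.035,"y":0,"z":-0.068,"ax":0,"ay":0,"az":0},{"x":0.035,"y":0,"z":-0.068,"ax":0,"ay":0,"az":0}]' 1
python3 -m handwheel '[{"x":0,"y":0,"z":0,"ax":0,"ay":0,"az":0},{"x":0,"y":0,"z":0,"ax":0,"ay":0,"az":0},{"x":0,"y":0,"z":0,"ax":0,"ay":0,"az":0},{"x":0,"y":0,"z":0,"ax":0,"ay":0,"az":0},{"x":0,"y":0,"z":0,"ax":0,"ay":0,"az":0},{"x":0,"y":0,"z":0,"ax":0,"ay":0,"az":0},{"x":0,"y":0,"z":0,"ax":0,"ay":0,"az":0},{"x":0,"y":0,"z":0,"ax":0,"ay":0,"az":0}]'
python3 - <<'E'
from h import *
st()
a=arm.get_image("top")[130:250,300:420];b=arm.get_image("side")[120:240,230:350]
cv2.imwrite("pics/pre2.png",cv2.resize(np.hstack([a,b])[:,:,::-1],None,fx=3.3,fy=3.3,interpolation=2))
E
```

```text
clock: 3.4
position: [482.1, -197.9, 53.9]
ee_rot: [0.001, 0.967, 0.001, 0.256]
contact_force: [-0.4, 0.6, 0.3]
gripper_width: 85.8
grasp_force: 0.0
clock: 4.2
position: [481.7, -197.8, 53.9]
ee_rot: [0.001, 0.967, 0.001, 0.256]
contact_force: [-0.0, 0.7, 0.5]
gripper_width: 85.6
grasp_force: 0.0
t 4.2 p [ 481.7 -197.8   53.9] z [ 0.495  0.002 -0.869] y [0.001 1.    0.003] w 85.6 F [-0.   0.7  0.5] j [-0.16  0.25 -0.64 -0.45 -0.19 -0.98] gf 0.0
```

View pics/pre2.png

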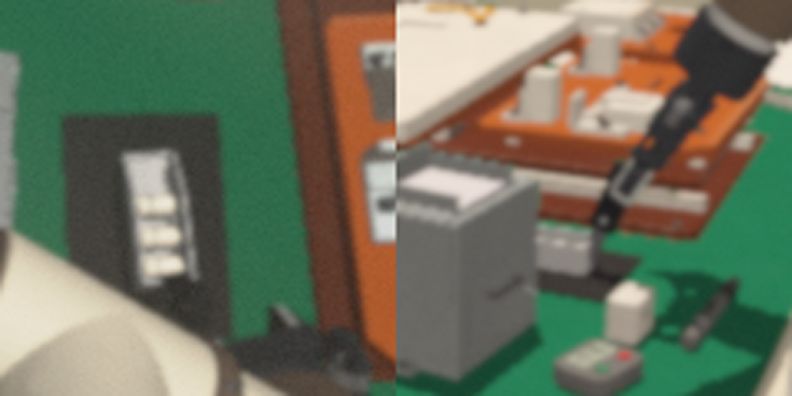

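The side view shows the fingers straddling the handle, but the grasp point is about 6 mm behind its middle. I shift it forward, reduce the tilt to 20°, and close.

```bash
python3 -m handwheel '[{"x":0.005,"y":0,"z":0.003,"ax":0,"ay":0.03,"az":0},{"x":0.005,"y":0,"z":0.003,"ax":0,"ay":0.03,"az":0},{"x":0.005,"y":0,"z":0.003,"ax":0,"ay":0.04,"az":0},{"x":0,"y":0,"z":0,"ax":0,"ay":0,"az":0},{"x":0,"y":0,"z":0,"ax":0,"ay":0,"az":0},{"x":0,"y":0,"z":0,"ax":0,"ay":0,"az":0},{"x":0,"y":0,"z":0,"ax":0,"ay":0,"az":0},{"x":0,"y":0,"z":0,"ax":0,"ay":0,"az":0}]' 1
python3 -m handwheel '[{"x":0,"y":0,"z":0,"ax":0,"ay":0,"az":0},{"x":0,"y":0,"z":0,"ax":0,"ay":0,"az":0},{"x":0,"y":0,"z":0,"ax":0,"ay":0,"az":0},{"x":0,"y":0,"z":0,"ax":0,"ay":0,"az":0},{"x":0,"y":0,"z":0,"ax":0,"ay":0,"az":0},{"x":0,"y":0,"z":0,"ax":0,"ay":0,"az":0},{"x":0,"y":0,"z":0,"ax":0,"ay":0,"az":0},{"x":0,"y":0,"z":0,"ax":0,"ay":0,"az":0}]' -1
python3 -m handwheel '[{"x":0,"y":0,"z":0,"ax":0,"ay":0,"az":0},{"x":0,"y":0,"z":0,"ax":0,"ay":0,"az":0},{"x":0,"y":0,"z":0,"ax":0,"ay":0,"az":0},{"x":0,"y":0,"z":0,"ax":0,"ay":0,"az":0},{"x":0,"y":0,"z":0,"ax":0,"ay":0,"az":0},{"x":0,"y":0,"z":0,"ax":0,"ay":0,"az":0},{"x":0,"y":0,"z":0,"ax":0,"ay":0,"az":0},{"x":0,"y":0,"z":0,"ax":0,"ay":0,"az":0}]' -1
python3 -c "from h import *;st()"
```

```text
clock: 5.1
position: [484.3, -198.0, 55.5]
ee_rot: [0.001, 0.984, 0.001, 0.179]
contact_force: [-0.0, -0.2, -0.1]
gripper_width: 85.8
grasp_force: 0.0
clock: 5.9
position: [484.8, -197.8, 55.8]
ee_rot: [0.001, 0.984, 0.001, 0.179]
contact_force: [-1.2, 1.0, 0.9]
gripper_width: 12.9
grasp_force: 60.0
clock: 6.7
position: [484.8, -197.9, 55.7]
ee_rot: [0.001, 0.984, 0.001, 0.179]
contact_force: [-0.7, 1.1, 3.7]
gripper_width: 12.9
grasp_force: 60.3
t 6.7 p [ 484.8 -197.9   55.7] z [ 0.353  0.002 -0.936] y [0.001 1.    0.003] w 12.9 F [-0.7  1.1  3.7] j [-0.11  0.26 -0.65 -0.13 -0.31 -1.35] gf 60.3
```

Gripped at 13 mm with 60 N. I lift, then move over the bin.

```bash
python3 -m handwheel '[{"x":0,"y":0,"z":0.04,"ax":0,"ay":0,"az":0},{"x":0,"y":0,"z":0.1,"ax":0,"ay":0,"az":0},{"x":0,"y":0,"z":0.14,"ax":0,"ay":0,"az":0},{"x":0,"y":0,"z":0.16,"ax":0,"ay":0,"az":0},{"x":0,"y":0,"z":0.16,"ax":0,"ay":0,"az":0},{"x":0,"y":0,"z":0.14,"ax":0,"ay":0,"az":0},{"x":0,"y":0,"z":0.08,"ax":0,"ay":0,"az":0},{"x":0,"y":0,"z":0.04,"ax":0,"ay":0,"az":0}]'
python3 -m handwheel '[{"x":-0.005,"y":0.04,"z":0,"ax":0,"ay":0,"az":-0.005},{"x":-0.01,"y":0.1,"z":0,"ax":0,"ay":0,"az":-0.01},{"x":-0.015,"y":0.15,"z":0,"ax":0,"ay":0,"az":-0.014},{"x":-0.015,"y":0.18,"z":0,"ax":0,"ay":0,"az":-0.014},{"x":-0.015,"y":0.18,"z":0,"ax":0,"ay":0,"az":-0.014},{"x":-0.015,"y":0.15,"z":0,"ax":0,"ay":0,"az":-0.014},{"x":-0.01,"y":0.09,"z":0,"ax":0,"ay":0,"az":-0.01},{"x":-0.005,"y":0.04,"z":0,"ax":0,"ay":0,"az":-0.002}]'
python3 - <<'E'
from h import *
st()
a=arm.get_image("top")[120:240,220:340];b=arm.get_image("side")[100:220,190:310]
cv2.imwrite("pics/over.png",cv2.resize(np.hstack([a,b])[:,:,::-1],None,fx=3.3,fy=3.3,interpolation=2))
E
```

```text
clock: 7.5
position: [484.6, -198.0, 229.3]
ee_rot: [0.001, 0.984, 0.001, 0.18]
contact_force: [-0.7, 0.3, -2.0]
gripper_width: 12.6
grasp_force: 59.7
clock: 8.3
position: [465.4, -10.8, 226.3]
ee_rot: [0.064, 0.982, -0.011, 0.178]
contact_force: [-0.5, 0.6, -2.5]
gripper_width: 12.7
grasp_force: 59.6
t 8.3 p [465.4 -10.8 226.3] z [ 0.347 -0.044 -0.937] y [0.129 0.992 0.001] w 12.7 F [-0.5  0.6 -2.5] j [ 0.46 -0.11 -0.69  0.3  -0.71 -2.36] gf 59.6
```

View pics/over.png

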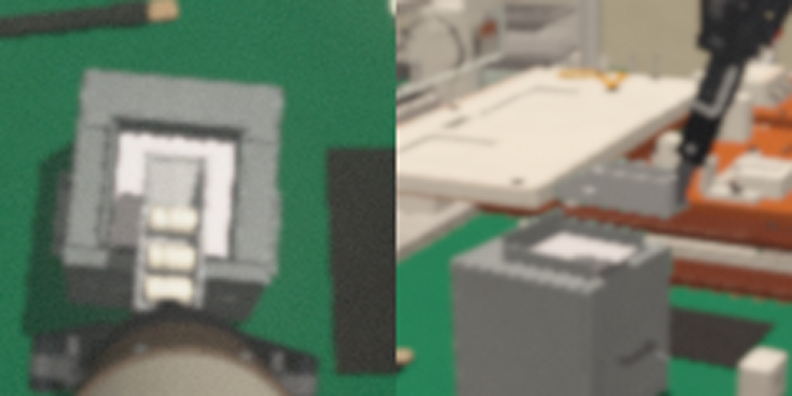

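The top view shows the scoop centred over the flap with all three pins aboard. The lip edge runs from (147,158) to (203,158) in the crop. I check that against the prediction of (573,-25,174).

```bash
python3 - <<'E'
from h import *
for c in((147,158),(203,158)): print(onz("top",(c[0]/3.3-.35+220,c[1]/3.3-.35+120),178).round(1))
print(proj("side",(573,-25,174)), "side crop px", (proj("side",(573,-25,174))-[190,100])*3.3+396*np.array([1,0]))
E
```

```text
[570.8  -7.5 178. ]
[569.1 -39.5 178. ]
[241.48426521 157.28231625] side crop px [565.89807521 189.03164363]
```

```bash
python3 -m handwheel '[{"x":0.0235,"y":-0.003,"z":-0.02,"ax":0.005,"ay":0.0386,"az":0},{"x":0.0235,"y":-0.003,"z":-0.02,"ax":0.005,"ay":0.0386,"az":0},{"x":0.0235,"y":-0.003,"z":-0.02,"ax":0.005,"ay":0.0386,"az":0},{"x":0.0235,"y":-0.003,"z":-0.025,"ax":0.005,"ay":0.0386,"az":0},{"x":0,"y":0,"z":-0.025,"ax":0,"ay":0,"az":0},{"x":0,"y":0,"z":-0.025,"ax":0,"ay":0,"az":0},{"x":0,"y":0,"z":-0.02,"ax":0,"ay":0,"az":0},{"x":0,"y":0,"z":0,"ax":0,"ay":0,"az":0}]'
python3 - <<'E'
from h import *
st()
a=arm.get_image("top")[120:240,220:340];b=arm.get_image("side")[100:220,190:310]
cv2.imwrite("pics/press.png",cv2.resize(np.hstack([a,b])[:,:,::-1],None,fx=3.3,fy=3.3,interpolation=2))
E
```

```text
clock: 9.2
position: [484.3, -14.6, 196.0]
ee_rot: [0.066, 0.996, -0.003, 0.057]
contact_force: [0.9, 0.4, -1.4]
gripper_width: 12.8
grasp_force: 59.7
t 9.2 p [484.3 -14.6 196. ] z [ 0.114 -0.014 -0.993] y [0.132 0.991 0.001] w 12.8 F [ 0.9  0.4 -1.4] j [ 0.34  0.09 -0.44  0.06 -0.94 -2.08] gf 59.7
```

View pics/press.png

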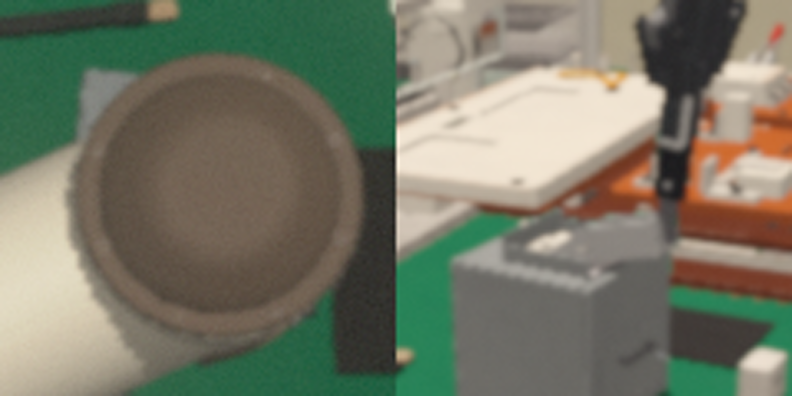

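The lip is on the flap at about 6 mm depth with roughly 1 N of push, and the pins are still aboard. Next I pitch about the lip while pressing deeper.

```bash
python3 -m handwheel '[{"x":0.032,"y":-0.004,"z":0.0125,"ax":0.0065,"ay":0.0494,"az":0},{"x":0.035,"y":-0.0045,"z":0.01,"ax":0.0065,"ay":0.0494,"az":0},{"x":0.037,"y":-0.005,"z":0.007,"ax":0.0065,"ay":0.0494,"az":0},{"x":0.038,"y":-0.005,"z":0.0035,"ax":0.0065,"ay":0.0494,"az":0},{"x":0.041,"y":-0.005,"z":0.001,"ax":0.0065,"ay":0.0494,"az":0},{"x":0.043,"y":-0.0055,"z":-0.002,"ax":0.0065,"ay":0.0494,"az":0},{"x":0.044,"y":-0.006,"z":-0.006,"ax":0.0065,"ay":0.0494,"az":0},{"x":0.044,"y":-0.006,"z":-0.0095,"ax":0.0065,"ay":0.0494,"az":0}]'
python3 -m handwheel '[{"x":0,"y":0,"z":0,"ax":0,"ay":0,"az":0},{"x":0,"y":0,"z":0,"ax":0,"ay":0,"az":0},{"x":0,"y":0,"z":0,"ax":0,"ay":0,"az":0},{"x":0,"y":0,"z":0,"ax":0,"ay":0,"az":0},{"x":0,"y":0,"z":0,"ax":0,"ay":0,"az":0},{"x":0,"y":0,"z":0,"ax":0,"ay":0,"az":0},{"x":0,"y":0,"z":0,"ax":0,"ay":0,"az":0},{"x":0,"y":0,"z":0,"ax":0,"ay":0,"az":0}]'
python3 - <<'E'
from h import *
st()
a=arm.get_image("top")[120:240,220:340];b=arm.get_image("side")[100:220,190:310]
cv2.imwrite("pics/tip.png",cv2.resize(np.hstack([a,b])[:,:,::-1],None,fx=3.3,fy=3.3,interpolation=2))
E
```

```text
clock: 10.1
position: [549.4, -22.4, 201.1]
ee_rot: [0.064, 0.966, 0.017, -0.252]
contact_force: [1.0, 0.3, 0.6]
gripper_width: 12.8
grasp_force: 59.9
clock: 10.9
position: [548.0, -22.3, 200.2]
ee_rot: [0.064, 0.965, 0.017, -0.252]
contact_force: [0.5, 1.0, -0.6]
gripper_width: 12.7
grasp_force: 59.9
t 10.9 p [548.  -22.3 200.2] z [-0.484  0.066 -0.872] y [0.132 0.991 0.001] w 12.7 F [ 0.5  1.  -0.6] j [ 0.16  0.55  0.23 -0.15 -1.74 -1.85] gf 59.9
```

View pics/tip.png

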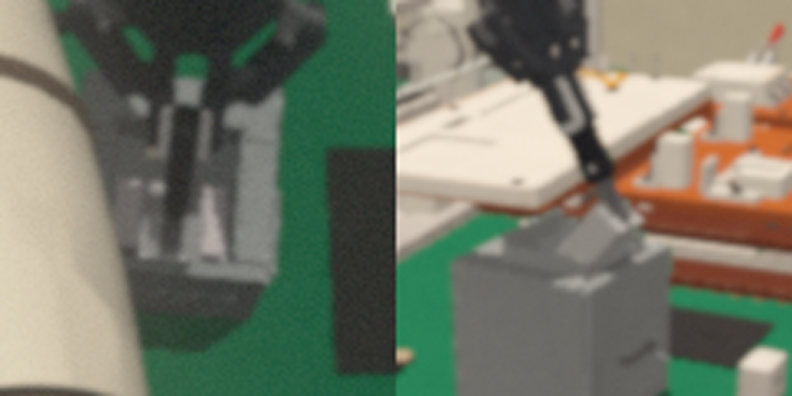

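The gripper hides most of the trough, but the scoop holds the flap open. I tip about 8° further about the lip so nothing stays behind.

```bash
python3 -m handwheel '[{"x":0.0206,"y":-0.0027,"z":0.003,"ax":0.003,"ay":0.022,"az":0},{"x":0.0206,"y":-0.0027,"z":0.003,"ax":0.003,"ay":0.022,"az":0},{"x":0.0206,"y":-0.0027,"z":0.003,"ax":0.003,"ay":0.022,"az":0},{"x":0.0206,"y":-0.0027,"z":0.003,"ax":0.003,"ay":0.022,"az":0},{"x":0,"y":0,"z":0,"ax":0,"ay":0,"az":0},{"x":0,"y":0,"z":0,"ax":0,"ay":0,"az":0},{"x":0,"y":0,"z":0,"ax":0,"ay":0,"az":0},{"x":0,"y":0,"z":0,"ax":0,"ay":0,"az":0}]'
python3 -m handwheel '[{"x":0,"y":0,"z":-0.01,"ax":0,"ay":0,"az":0},{"x":0,"y":0,"z":0.01,"ax":0,"ay":0,"az":0},{"x":0,"y":0,"z":-0.01,"ax":0,"ay":0,"az":0},{"x":0,"y":0,"z":0.01,"ax":0,"ay":0,"az":0},{"x":0,"y":0,"z":0,"ax":0,"ay":0,"az":0},{"x":0,"y":0,"z":0,"ax":0,"ay":0,"az":0},{"x":0,"y":0,"z":0,"ax":0,"ay":0,"az":0},{"x":0,"y":0,"z":0,"ax":0,"ay":0,"az":0}]'
python3 - <<'E'
from h import *
st()
a=arm.get_image("top")[150:220,240:320]
cv2.imwrite("pics/tip2.png",cv2.resize(a[:,:,::-1],None,fx=7,fy=7,interpolation=2))
E
```

```text
clock: 11.8
position: [564.9, -24.6, 202.8]
ee_rot: [0.063, 0.946, 0.022, -0.318]
contact_force: [2.0, -0.9, -0.7]
gripper_width: 12.9
grasp_force: 59.9
clock: 12.6
position: [564.9, -24.6, 202.2]
ee_rot: [0.063, 0.946, 0.022, -0.319]
contact_force: [1.5, -0.2, -0.8]
gripper_width: 13.1
grasp_force: 59.9
t 12.6 p [564.9 -24.6 202.2] z [-0.6    0.081 -0.796] y [0.133 0.991 0.001] w 13.1 F [ 1.5 -0.2 -0.8] j [ 0.14  0.66  0.38 -0.18 -1.92 -1.85] gf 59.9
```

View pics/tip2.png

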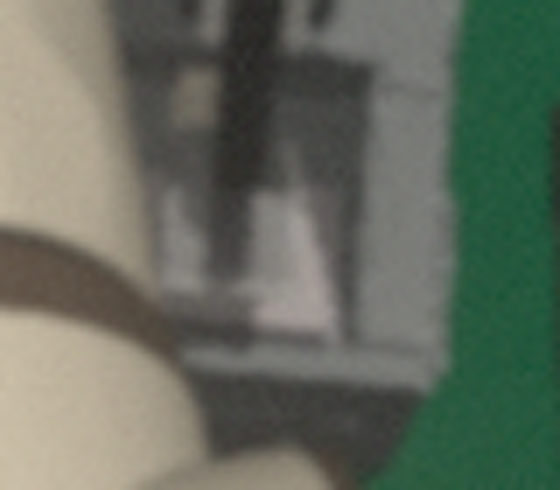

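A cream patch at crop (192,97) looks like a pin seen through the gap. I check which height makes it consistent.

```bash
python3 - <<'E'
from h import *
u=np.array([.991,-.131]);v=np.array([.131,.991])
for z in(12,40,80,110):
    p=onz("top",(192/7+240,97/7+150),z)[:2]-[577,-25.8];print(z,(p@u).round(1),(p@v).round(1))
E
```

```text
12 51.4 9.6
40 42.6 9.9
80 30.0 10.5
110 20.6 10.8
```

The patch fits a pin lying on the bin floor. I lift straight out and level the scoop.

```bash
python3 -m handwheel '[{"x":0,"y":0,"z":0.04,"ax":0,"ay":0,"az":0},{"x":0,"y":0,"z":0.08,"ax":0,"ay":0,"az":0},{"x":0,"y":0,"z":0.08,"ax":0,"ay":0,"az":0},{"x":0,"y":0,"z":0.1,"ax":0,"ay":0,"az":0},{"x":0,"y":0,"z":0.1,"ax":0,"ay":0,"az":0},{"x":0,"y":0,"z":0.1,"ax":0,"ay":0,"az":0},{"x":0,"y":0,"z":0,"ax":0,"ay":0,"az":0},{"x":0,"y":0,"z":0,"ax":0,"ay":0,"az":0}]'
python3 -m handwheel '[{"x":-0.059,"y":0.008,"z":-0.04,"ax":-0.0107,"ay":-0.0797,"az":0},{"x":-0.059,"y":0.008,"z":-0.04,"ax":-0.0107,"ay":-0.0797,"az":0},{"x":-0.059,"y":0.008,"z":-0.04,"ax":-0.0107,"ay":-0.0797,"az":0},{"x":-0.059,"y":0.008,"z":-0.04,"ax":-0.0107,"ay":-0.0797,"az":0},{"x":-0.059,"y":0.008,"z":-0.04,"ax":-0.0107,"ay":-0.0797,"az":0},{"x":-0.059,"y":0.008,"z":-0.04,"ax":-0.0107,"ay":-0.0797,"az":0},{"x":-0.059,"y":0.008,"z":-0.04,"ax":-0.0107,"ay":-0.0797,"az":0},{"x":-0.059,"y":0.008,"z":-0.04,"ax":-0.0107,"ay":-0.0797,"az":0}]'
python3 - <<'E'
from h import *
st()
a=arm.get_image("top")[120:240,220:340];b=arm.get_image("side")[100:220,190:310]
cv2.imwrite("pics/empty.png",cv2.resize(np.hstack([a,b])[:,:,::-1],None,fx=3.3,fy=3.3,interpolation=2))
E
```

```text
clock: 13.45
position: [564.4, -24.4, 302.2]
ee_rot: [0.063, 0.945, 0.022, -0.319]
contact_force: [0.2, -0.0, -1.3]
gripper_width: 12.8
grasp_force: 59.8
clock: 14.25
position: [468.7, -11.9, 237.1]
ee_rot: [0.065, 0.981, -0.012, 0.18]
contact_force: [0.9, -1.0, -0.5]
gripper_width: 12.6
grasp_force: 59.7
t 14.25 p [468.7 -11.9 237.1] z [ 0.352 -0.046 -0.935] y [0.132 0.991 0.001] w 12.6 F [ 0.9 -1.  -0.5] j [ 0.45 -0.11 -0.66  0.3  -0.74 -2.35] gf 59.7
```

View pics/empty.png

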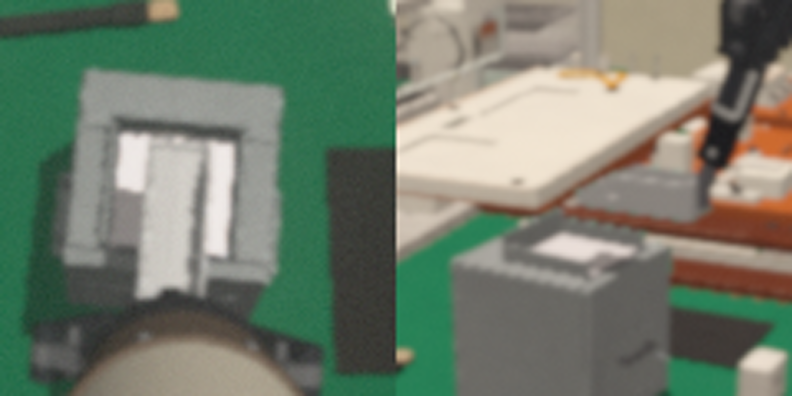

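The trough is empty and the flap is shut with nothing lying on it. Now I carry the scoop back to the mat.

```bash
python3 -m handwheel '[{"x":0.005,"y":-0.05,"z":0,"ax":0,"ay":0,"az":0.006},{"x":0.01,"y":-0.1,"z":0,"ax":0,"ay":0,"az":0.01},{"x":0.012,"y":-0.15,"z":0,"ax":0,"ay":0,"az":0.013},{"x":0.012,"y":-0.17,"z":0,"ax":0,"ay":0,"az":0.013},{"x":0.012,"y":-0.17,"z":0,"ax":0,"ay":0,"az":0.013},{"x":0.012,"y":-0.14,"z":0,"ax":0,"ay":0,"az":0.012},{"x":0.01,"y":-0.1,"z":0,"ax":0,"ay":0,"az":0.01},{"x":0.005,"y":-0.04,"z":0,"ax":0,"ay":0,"az":0.006}]'
python3 -m handwheel '[{"x":0,"y":0,"z":-0.06,"ax":0,"ay":0,"az":0},{"x":0,"y":0,"z":-0.12,"ax":0,"ay":0,"az":0},{"x":0,"y":0,"z":-0.15,"ax":0,"ay":0,"az":0},{"x":0,"y":0,"z":-0.15,"ax":0,"ay":0,"az":0},{"x":0,"y":0,"z":-0.15,"ax":0,"ay":0,"az":0},{"x":0,"y":0,"z":-0.12,"ax":0,"ay":0,"az":0},{"x":0,"y":0,"z":-0.06,"ax":0,"ay":0,"az":0},{"x":0,"y":0,"z":0,"ax":0,"ay":0,"az":0}]'
python3 - <<'E'
from h import *
st()
a=arm.get_image("top")[130:250,300:420];b=arm.get_image("side")[120:240,230:350]
cv2.imwrite("pics/low.png",cv2.resize(np.hstack([a,b])[:,:,::-1],None,fx=3.3,fy=3.3,interpolation=2))
E
```

```text
clock: 15.15
position: [484.2, -197.3, 235.9]
ee_rot: [0.002, 0.984, 0.0, 0.176]
contact_force: [0.2, 0.2, -0.7]
gripper_width: 13.1
grasp_force: 59.8
clock: 15.95
position: [482.3, -195.3, 72.5]
ee_rot: [0.001, 0.985, 0.001, 0.174]
contact_force: [-0.8, 0.3, -1.1]
gripper_width: 12.8
grasp_force: 59.6
t 15.95 p [ 482.3 -195.3   72.5] z [ 0.344  0.001 -0.939] y [0.003 1.    0.002] w 12.8 F [-0.8  0.3 -1.1] j [-0.1   0.23 -0.64 -0.1  -0.35 -1.39] gf 59.6
```

I have viewed 11 pictures, one over the limit of 10, so I will view no more and go by force and numbers. Next I lower gently.

```bash
python3 -m handwheel '[{"x":0,"y":0,"z":-0.02,"ax":0,"ay":0,"az":0},{"x":0,"y":0,"z":-0.02,"ax":0,"ay":0,"az":0},{"x":0,"y":0,"z":-0.015,"ax":0,"ay":0,"az":0},{"x":0,"y":0,"z":-0.015,"ax":0,"ay":0,"az":0},{"x":0,"y":0,"z":0,"ax":0,"ay":0,"az":0},{"x":0,"y":0,"z":0,"ax":0,"ay":0,"az":0},{"x":0,"y":0,"z":0,"ax":0,"ay":0,"az":0},{"x":0,"y":0,"z":0,"ax":0,"ay":0,"az":0}]'
python3 -c "
from h import *
st();print(arm.read_state()['wrist_torque'])"
```

```text
clock: 16.85
position: [486.2, -195.8, 62.5]
ee_rot: [0.001, 0.984, -0.0, 0.179]
contact_force: [0.9, -0.6, -1.8]
gripper_width: 13.1
grasp_force: 59.7
t 16.85 p [ 486.2 -195.8   62.5] z [ 0.353 -0.    -0.936] y [0.002 1.    0.   ] w 13.1 F [ 0.9 -0.6 -1.8] j [-0.1   0.25 -0.65 -0.11 -0.31 -1.38] gf 59.7
[-0.03052208  0.9617371  -0.00917462]
```

```bash
python3 -m handwheel '[{"x":0,"y":0,"z":-0.01,"ax":0,"ay":0,"az":0},{"x":0,"y":0,"z":-0.01,"ax":0,"ay":0,"az":0},{"x":0,"y":0,"z":0,"ax":0,"ay":0,"az":0},{"x":0,"y":0,"z":0,"ax":0,"ay":0,"az":0},{"x":0,"y":0,"z":0,"ax":0,"ay":0,"az":0},{"x":0,"y":0,"z":0,"ax":0,"ay":0,"az":0},{"x":0,"y":0,"z":0,"ax":0,"ay":0,"az":0},{"x":0,"y":0,"z":0,"ax":0,"ay":0,"az":0}]'
python3 -c "
from h import *
st();print(arm.read_state()['wrist_torque'])"
python3 -m handwheel '[{"x":0,"y":0,"z":-0.005,"ax":0,"ay":0,"az":0},{"x":0,"y":0,"z":-0.005,"ax":0,"ay":0,"az":0},{"x":0,"y":0,"z":0,"ax":0,"ay":0,"az":0},{"x":0,"y":0,"z":0,"ax":0,"ay":0,"az":0},{"x":0,"y":0,"z":0,"ax":0,"ay":0,"az":0},{"x":0,"y":0,"z":0,"ax":0,"ay":0,"az":0},{"x":0,"y":0,"z":0,"ax":0,"ay":0,"az":0},{"x":0,"y":0,"z":0,"ax":0,"ay":0,"az":0}]'
python3 -c "
from h import *
st();print(arm.read_state()['wrist_torque'])"
```

```text
clock: 17.65
position: [486.0, -195.8, 58.4]
ee_rot: [0.001, 0.984, -0.0, 0.179]
contact_force: [-0.1, 1.2, -1.3]
gripper_width: 13.0
grasp_force: 59.7
t 17.65 p [ 486.  -195.8   58.4] z [ 0.353 -0.    -0.936] y [0.002 1.    0.   ] w 13.0 F [-0.1  1.2 -1.3] j [-0.1   0.26 -0.65 -0.11 -0.3  -1.37] gf 59.7
[ 0.01902894  0.91621405 -0.01550451]
clock: 18.45
position: [486.0, -195.8, 56.4]
ee_rot: [0.001, 0.984, -0.0, 0.179]
contact_force: [0.5, 0.6, -1.5]
gripper_width: 12.9
grasp_force: 59.7
t 18.45 p [ 486.  -195.8   56.4] z [ 0.353 -0.    -0.936] y [0.002 1.    0.   ] w 12.9 F [ 0.5  0.6 -1.5] j [-0.1   0.26 -0.65 -0.11 -0.3  -1.37] gf 59.7
[-0.02655094  0.91213726 -0.02054429]
```

```bash
python3 -m handwheel '[{"x":0,"y":0,"z":-0.005,"ax":0,"ay":0,"az":0},{"x":0,"y":0,"z":0,"ax":0,"ay":0,"az":0},{"x":0,"y":0,"z":0,"ax":0,"ay":0,"az":0},{"x":0,"y":0,"z":0,"ax":0,"ay":0,"az":0},{"x":0,"y":0,"z":0,"ax":0,"ay":0,"az":0},{"x":0,"y":0,"z":0,"ax":0,"ay":0,"az":0},{"x":0,"y":0,"z":0,"ax":0,"ay":0,"az":0},{"x":0,"y":0,"z":0,"ax":0,"ay":0,"az":0}]'
python3 -c "
from h import *
st();print(arm.read_state()['wrist_torque'])"
python3 -m handwheel '[{"x":0,"y":0,"z":-0.005,"ax":0,"ay":0,"az":0},{"x":0,"y":0,"z":0,"ax":0,"ay":0,"az":0},{"x":0,"y":0,"z":0,"ax":0,"ay":0,"az":0},{"x":0,"y":0,"z":0,"ax":0,"ay":0,"az":0},{"x":0,"y":0,"z":0,"ax":0,"ay":0,"az":0},{"x":0,"y":0,"z":0,"ax":0,"ay":0,"az":0},{"x":0,"y":0,"z":0,"ax":0,"ay":0,"az":0},{"x":0,"y":0,"z":0,"ax":0,"ay":0,"az":0}]'
python3 -c "
from h import *
st();print(arm.read_state()['wrist_torque'])"
```

```text
clock: 19.25
position: [486.1, -195.8, 55.7]
ee_rot: [0.001, 0.984, -0.0, 0.18]
contact_force: [-3.2, 1.2, 6.2]
gripper_width: 12.9
grasp_force: 60.6
t 19.25 p [ 486.1 -195.8   55.7] z [ 0.353 -0.    -0.936] y [0.002 1.    0.   ] w 12.9 F [-3.2  1.2  6.2] j [-0.1   0.26 -0.65 -0.12 -0.3  -1.37] gf 60.6
[0.32409638 1.05419279 0.11768995]
clock: 20.05
position: [486.1, -195.8, 55.6]
ee_rot: [0.001, 0.984, -0.0, 0.18]
contact_force: [-7.2, 2.4, 13.7]
gripper_width: 12.7
grasp_force: 62.2
t 20.05 p [ 486.1 -195.8   55.6] z [ 0.354 -0.001 -0.935] y [0.002 1.    0.   ] w 12.7 F [-7.2  2.4 13.7] j [-0.1   0.26 -0.65 -0.12 -0.3  -1.37] gf 62.2
[0.71020893 1.35465145 0.25241188]
```

The scoop is on the mat at the original height, so it has not slipped. I relieve the load, open, and retreat along the tool axis.

```bash
python3 -m handwheel '[{"x":0,"y":0,"z":0.006,"ax":0,"ay":0,"az":0},{"x":0,"y":0,"z":0,"ax":0,"ay":0,"az":0},{"x":0,"y":0,"z":0,"ax":0,"ay":0,"az":0},{"x":0,"y":0,"z":0,"ax":0,"ay":0,"az":0},{"x":0,"y":0,"z":0,"ax":0,"ay":0,"az":0},{"x":0,"y":0,"z":0,"ax":0,"ay":0,"az":0},{"x":0,"y":0,"z":0,"ax":0,"ay":0,"az":0},{"x":0,"y":0,"z":0,"ax":0,"ay":0,"az":0}]'
python3 -m handwheel '[{"x":0,"y":0,"z":0,"ax":0,"ay":0,"az":0},{"x":0,"y":0,"z":0,"ax":0,"ay":0,"az":0},{"x":0,"y":0,"z":0,"ax":0,"ay":0,"az":0},{"x":0,"y":0,"z":0,"ax":0,"ay":0,"az":0},{"x":0,"y":0,"z":0,"ax":0,"ay":0,"az":0},{"x":0,"y":0,"z":0,"ax":0,"ay":0,"az":0},{"x":0,"y":0,"z":0,"ax":0,"ay":0,"az":0},{"x":0,"y":0,"z":0,"ax":0,"ay":0,"az":0}]' 1
python3 -m handwheel '[{"x":-0.01,"y":0,"z":0.027,"ax":0,"ay":0,"az":0},{"x":-0.02,"y":0,"z":0.053,"ax":0,"ay":0,"az":0},{"x":-0.03,"y":0,"z":0.08,"ax":0,"ay":0,"az":0},{"x":-0.04,"y":0,"z":0.106,"ax":0,"ay":0,"az":0},{"x":-0.04,"y":0,"z":0.106,"ax":0,"ay":0,"az":0},{"x":-0.08,"y":0,"z":0.106,"ax":0,"ay":0,"az":0},{"x":-0.1,"y":0,"z":0.08,"ax":0,"ay":0,"az":0},{"x":-0.1,"y":0,"z":0.05,"ax":0,"ay":0,"az":0}]'
python3 -m handwheel '[{"x":-0.15,"y":-0.15,"z":0,"ax":0,"ay":0,"az":0},{"x":-0.15,"y":-0.15,"z":0,"ax":0,"ay":0,"az":0},{"x":-0.1,"y":-0.15,"z":0,"ax":0,"ay":0,"az":0},{"x":0,"y":-0.15,"z":0,"ax":0,"ay":0,"az":0},{"x":0,"y":0,"z":0,"ax":0,"ay":0,"az":0},{"x":0,"y":0,"z":0,"ax":0,"ay":0,"az":0},{"x":0,"y":0,"z":0,"ax":0,"ay":0,"az":0},{"x":0,"y":0,"z":0,"ax":0,"ay":0,"az":0}]'
python3 - <<'E'
from h import *
st()
f=lambda n:arm.get_image(n).astype(int)
t0=cv2.imread("pics/top0.png")[:,:,::-1].astype(int);s0=cv2.imread("pics/side0.png")[:,:,::-1].astype(int)
t=f("top");s=f("side")
cv2.imwrite("pics/end.png",t[:,:,::-1].astype(np.uint8))
for n,a,b,box in(("flap",t,t0,(262,178,286,200)),("scoop top",t,t0,(334,172,365,218)),("front lip rows",t,t0,(334,172,358,185)),("handle side",s,s0,(285,165,308,192)),("scoop side",s,s0,(272,186,292,204)),("table left",t,t0,(130,110,240,300))):
    x0,y0,x1,y1=box;d=abs(a-b)[y0:y1,x0:x1].mean(2);print(n,d.mean().round(1),(d>40).sum(),d.size)
# trough outline
m=np.zeros(t.shape[:2],np.uint8);m[168:225,328:372]=(t[168:225,328:372].min(2)>95)
c=max(cv2.findContours(m,0,1)[0],key=cv2.contourArea);print(cv2.minAreaRect(c),[onz("top",p,20)[:2].round(0) for p in cv2.boxPoints(cv2.minAreaRect(c))])
E
```

```text
clock: 20.85
position: [486.1, -195.8, 55.7]
ee_rot: [0.001, 0.984, -0.0, 0.179]
contact_force: [-3.2, 1.3, 5.6]
gripper_width: 12.9
grasp_force: 61.0
clock: 21.65
position: [486.0, -195.8, 55.5]
ee_rot: [0.001, 0.984, -0.0, 0.179]
contact_force: [0.7, 0.4, -0.1]
gripper_width: 85.3
grasp_force: 0.0
clock: 22.45
position: [401.6, -195.9, 179.5]
ee_rot: [0.001, 0.983, -0.0, 0.181]
contact_force: [-0.3, -0.1, -0.3]
gripper_width: 85.2
grasp_force: 0.0
clock: 23.25
position: [322.0, -314.8, 177.3]
ee_rot: [0.0, 0.984, 0.0, 0.179]
contact_force: [0.3, 0.6, -0.3]
gripper_width: 85.2
grasp_force: 0.0
t 23.25 p [ 322.  -314.8  177.3] z [ 0.353  0.    -0.936] y [0. 1. 0.] w 85.2 F [ 0.3  0.6 -0.3] j [-0.57 -0.01 -0.51 -0.28 -0.77 -0.83] gf 0.0
flap 1.1 0 528
scoop top 14.2 124 1426
front lip rows 8.0 2 312
handle side 3.7 0 621
scoop side 4.6 0 360
table left 2.3 0 20900
((347.770751953125, 194.5305633544922), (41.565486907958984, 18.70116424560547), 82.40535736083984) [array([ 592., -175.]), array([ 596., -217.]), array([ 501., -219.]), array([ 497., -178.])]
```

The numbers agree: the flap looks the same as at the start, the scoop stands in its original place and is empty, and the arm touches nothing. I hand in.

```bash
python3 -c "from bench import arm;print(arm.job_done())"
```

```text
the job is handed in; nothing more can be done
None
```

The scoop was emptied through the flap, the flap closed, and the scoop stands back on the mat with the job handed in at about 23 s; I only saw one pin on the bin floor, with the trough and flap empty, and I viewed 11 pictures against the limit of 10.

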